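# Slide a hinge leaf out over the block's edge for filing

### The arm

A 6-joint arm with a two-finger parallel gripper is mounted at the origin on the work surface. World frame = base frame: x ahead of the robot, y to its left, z up, the work surface at z = 0. Lengths are in m, angles in rad, forces in N, time in s.
With the tool pointing down it reaches from about 0.3 to 0.75 m from the base axis. Payload 8.5 kg.
Tool frame: the origin (TCP) lies at the very end of the fingers, on their centre line; the grasp point (between the pads) lies 19 mm behind it (r.grasp_offset is the distance from the TCP to the grasp point, in m); z points along the fingers, y is the direction in which the jaws open and shut (so a half turn about z gives the same grasp; the last joint's range is limited). The gripper opens to 85 mm and grips with 20 to 120 N. Pads are 22 mm wide; open, the fingers measure 114 mm over their backs; the gripper's body (76 mm by 85 mm) begins 54 mm behind the grasp point. The pads swing forward as they close: fully open they stand 13 mm farther back than shut.
Start: joints at [-1.396, 0.381, 1.297, -0, 1.464, -0.215], TCP at [0.209, -0.509, 0.231] pointing down, gripper open.
Joint ranges: [-3.11, 3.11], [-0.89, 2.33], [0.22, 2.48], [-1.42, 4.56], [0.17, 2.85], [-2.88, 2.88]. Speed limits (rad/s): [2.39, 2.39, 3.14, 3.14, 3.14, 3.14].

### API

Orientations are given as a 3x3 rotation matrix whose columns are the frame's x, y, z axes.
In Python, from station import r gives the robot as it stands. The module is installed in compiled form; this text tells all that it offers.
- The arm moves only by the shell command python3 -m pendant 'ROWS' [FORCE]. ROWS is a JSON object of lists of equal length, an entry for each row: "grip": the closure in counts, from 0 (fully open) to 255 (shut); "travel": the shift along the tool's x, y, z in mm, a list of three; "roll": the turn about the tool's z in degrees. A call has 1 to 12 rows; each row is the pose to reach, as a shift and turn from the pose commanded when the call began, along the tool's axes at that moment; what a row does not reach only later rows make up. A row lasts 1/12 s, in which the tool goes at most 41.7 mm and 7.16 degrees, less where a joint would pass 70% of its speed; a pose out of reach is approached as far as the arm can. A call with a gripper value outside its range is refused whole. The fingers move at their own pace and stop on an object; FORCE is the grip in N (left out, the last holds). Time passes only in rows, so rows that repeat a pose let the fingers close. It gives the time, the measured TCP pose, the force and the opening at its end, in the units of the state.
- r.read_state(): the state, without advancing time (a new reading comes with each control period).
- r.grab_frame(name): name is "side" or "top"; returns a dict with "frame" (420x560x3 uint8, blue, green, red), "mtx" (3x3 intrinsics, pixels), "dist_coeffs" ([k1, k2, p1, p2, k3] as OpenCV has them; the pictures are not rectified), "camera_from_world" (4x4, takes a point from world to camera coordinates). Camera axes: x right, y up, looking along -z (the intrinsics and any distortion apply to the point x, -y, -z); pixel columns grow to the right and rows downward; lengths in m; the calibration is good to about 2 mm. A picture is of the moment at which its call begins. There is no depth.
- r.hand_in(): hands the job in, once; it reports no verdict.
The state is a dict: "time_s": time; "joint_pos": joint angles; "qvel": joint speeds; "joint_torque": joint torques, N m; "position": TCP position; "eef_rot": TCP orientation; "force": force on the tool from outside, world axes, zero at the start; "ft_torque": the same for the moment, N m; "opening": opening from 0.0 (shut) to 1.0 (fully open).
Only numpy, scipy, OpenCV 4.12 (cv2) and the standard library are available. Lean on these libraries where they do the work, as an engineer would, in place of code of your own. Each camera call takes 0.05 s, during which the arm holds its last target.

### The job

The larger of the two steel hinge leaves, the one with three knuckles, lies on the dark wooden block and its plain edge is to be filed. Without picking it up, push it along the block with the fingertips until its plain long edge stands out 25 mm past the block's far edge (the long edge away from the robot) and runs parallel to it. Leave everything else where it is, and take the hand clear.

Things in the scene. Friction and masses are not known exactly. Their poses are not given: they have to be found in the camera images.
- block: Dark wooden block fixed to the plywood table: 240 mm deep (its x), 380 mm wide (its y), 40 mm high. Origin at the centre of its underside, z up. Its x axis points away from the robot, turned by up to 0.3 rad; its far edge lies at x = +120 mm.
- block_edge (a point): Middle of the block's far upper edge (block x = +120, y = 0, z = +40 mm). Axes as the block's: x points straight out over the edge, y along the edge.
- leaf: The larger hinge leaf: loose steel, about 0.2 kg, flat on either half of the block, 60 mm deep (x), 100 mm long (y), plate 4 mm thick with four screw holes. It starts 20 to 70 mm short of the far edge, turned up to 0.3 rad from square; x points to that edge. Origin at the centre of the underside of the 60 x 100 mm outline, z up. It slides with friction and stops where the push stops.
- leaf_knuckles (a point): Middle of the larger leaf's back side (towards the robot): leaf x = -30, y = 0, z = +7 mm, rearmost point of the middle knuckle. Three round knuckles, 14 mm in diameter, axis along y, lie along this side at leaf y = -50 to -24, -13 to 13 and 24 to 50 mm; in the gaps the plate's end lies 7 mm farther forward.
- leaf_edge (a point): Middle of the larger leaf's plain (front) long edge, on the underside: leaf x = +30, y = 0, z = 0. Axes as the leaf's.
- small_leaf: The smaller hinge leaf, with two knuckles (11 mm in diameter, towards the robot), loose, 44 mm deep (x) and 64 mm long (y), plate 4 mm thick, lying flat on the other half of the block. Origin at the centre of its underside. To be left alone.
- pin: Brushed aluminium hinge pin, 90 mm long (its x), 8 mm thick, loose, lying on the block between the two leaves, its length pointing towards the far edge. Origin at the middle of its length, on the underside. To be left alone.
- file: Small black plastic file, about 180 mm long (its x), 22 mm wide and 12 mm high at the handle, loose, on the green mat to the robot's right. Origin under about the middle. To be left alone.
- tea_glass: Empty amber tea glass, 54 mm wide, 85 mm high, loose, standing on the table to the left of the block. Origin at the centre of its foot. To be left alone.
- carousel_rim (a point): A point on the rim of the revolving screwdriver carousel (150 mm wide, about 190 mm high, standing to the robot's left), 68 mm from its axis and 113 mm above the table. To be left alone.
Mind the look-alikes: they are no part of the job. Leave any blue look-alike of the leaf alone.

How it is judged:
At the end, for the whole second after the job is handed in: The larger leaf lies flat and at rest on the block, the middle of its plain edge 19 to 31 mm past the block's far edge, parallel to it within 0.12 rad, its centre within 150 mm of the block's middle along the edge, the hand clear of it (x of leaf_edge in the frame of block_edge between 0.019 and 0.031 m and angle between the x axis of leaf and the x axis of block, either way round below 0.12 rad and y of leaf in the frame of block between -0.15 and 0.15 m and z of leaf in the frame of block between 0.037 and 0.043 m and angle between leaf's own z axis and vertical below 0.05 rad and linear speed of leaf below 0.01 m/s); the robot touches nothing.
It fails at once if the larger leaf is lifted more than 8 mm off the block (z of leaf in the frame of block above 0.048 m).
It fails at once if the larger leaf is tipped more than 0.25 rad or falls off the block (angle between leaf's own z axis and vertical above 0.25 rad or z of leaf in the frame of block below 0.03 m).
It fails at once if the smaller leaf is moved more than 15 mm (distance of small_leaf from where it was at the start of the episode above 0.015 m).
It fails at once if the pin is moved more than 15 mm (distance of pin from where it was at the start of the episode above 0.015 m).
It fails at once if the file or the tea glass is moved, or the carousel's rim turned, by more than 20 mm (distance of any of file, tea_glass, carousel_rim from where it was at the start of the episode above 0.02 m).
It also fails if it takes over 38 s, if anything falls off the work surface, if the arm or the gripper's body presses on something with over 40 N, if the wrist force passes 120 N, or if a joint passes its speed limit or range.

## Working session

There is one attempt and no reset: what is moved stays moved. The work goes in short steps, Python scripts to look and compute and a shell command to move; the robot and the scene stay as the last step left them, time stands still between calls to the robot, and variables do not carry over. Pictures are saved under pics/ and viewed, and the job is handed in when it is done.

```bash
mkdir -p pics; cat > h.py <<'E'
import numpy as np, cv2
from station import r
def ray(f,uv):
    p=cv2.undistortPoints(np.array([[uv]],float),np.array(f["mtx"],float),np.array(f["dist_coeffs"],float))[0,0]
    T=np.array(f["camera_from_world"]);R=T[:3,:3];c=-R.T@T[:3,3]
    return c,R.T@np.array([p[0],-p[1],-1.0])
def onz(f,uv,z):
    c,d=ray(f,uv);return c+d*(z-c[2])/d[2]
def proj(f,P):
    T=np.array(f["camera_from_world"]);q=np.atleast_2d(P)@T[:3,:3].T+T[:3,3];q=q*[1,-1,-1]
    return cv2.projectPoints(q,np.zeros(3),np.zeros(3),np.array(f["mtx"],float),np.array(f["dist_coeffs"],float))[0][:,0]
def tri(fs,uvs):
    A=np.zeros((3,3));b=np.zeros(3)
    for f,u in zip(fs,uvs):
        c,d=ray(f,u);d/=np.linalg.norm(d);M=np.eye(3)-np.outer(d,d);A+=M;b+=M@c
    return np.linalg.solve(A,b)
E
python3 - <<'E'
from h import *
import pickle
F={}
for n in("top","side"):
    f=r.grab_frame(n);F[n]=f;cv2.imwrite(f"pics/{n}0.png",f["frame"])
    T=np.array(f["camera_from_world"]);print(n,-T[:3,:3].T@T[:3,3])
pickle.dump(F,open("f0.pkl","wb"))
print(r.read_state())
E
```

```text
top [0.33803625 0.02596293 1.42226741]
side [0.34499465 0.97149457 0.98341579]
{'time_s': 0.1, 'joint_pos': array([-1.39631110e+00,  3.81103132e-01,  1.29819267e+00, -7.61018200e-06,
        1.46360802e+00, -2.15294989e-01]), 'qvel': array([-0.00091868, -0.00199818, -0.00383932, -0.00063465, -0.0006502 ,
       -0.00078087]), 'joint_torque': array([ 3.83096107e-03, -4.49221659e+01, -2.31656170e+01, -2.12138766e-04,
        3.69689340e-03, -3.00649617e-06]), 'position': array([ 0.20894085, -0.50846567,  0.23078462]), 'eef_rot': array([[ 9.24992318e-01,  3.79985733e-01, -2.35070418e-04],
       [ 3.79985707e-01, -9.24991458e-01,  1.28993698e-03],
       [ 2.72719518e-04, -1.28250519e-03, -9.99999140e-01]]), 'force': array([-0.83147983,  0.11057563, -0.00905378]), 'ft_torque': array([-0.04881163,  0.01116985, -0.00399336]), 'opening': 0.999697464409409}
```

```bash
ls pics
```

```text
side0.png
top0.png
```

View pics/top0.png

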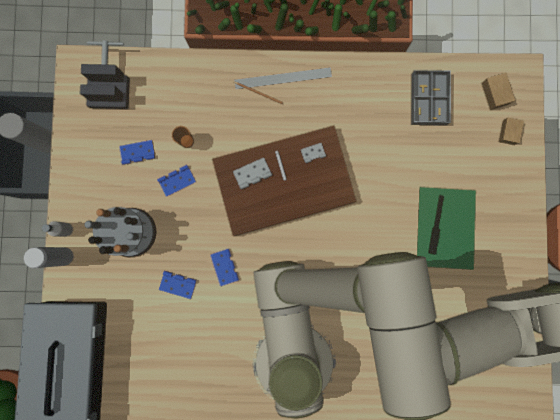

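View pics/side0.png

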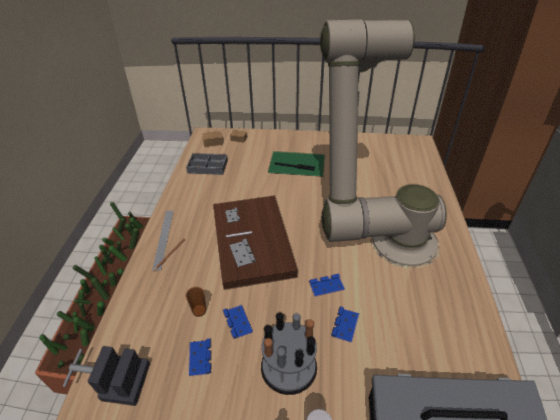

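Candidates are the steel leaf at top (252,173), the small steel leaf at (313,152), and blue look-alikes at (138,152), (177,180), (225,267) and (178,285). The target should be the steel leaf at (252,173). I'll check with enlarged crops.

```bash
python3 - <<'E'
import pickle,cv2
F=pickle.load(open("f0.pkl","rb"))
a=F["top"]["frame"][115:245,200:365];cv2.imwrite("pics/c1.png",cv2.resize(a,None,fx=4.5,fy=4.5,interpolation=cv2.INTER_CUBIC))
a=F["side"]["frame"][190:290,205:305];cv2.imwrite("pics/c2.png",cv2.resize(a,None,fx=6,fy=6,interpolation=cv2.INTER_CUBIC))
E
```

```text
(no output)
```

View pics/c1.png

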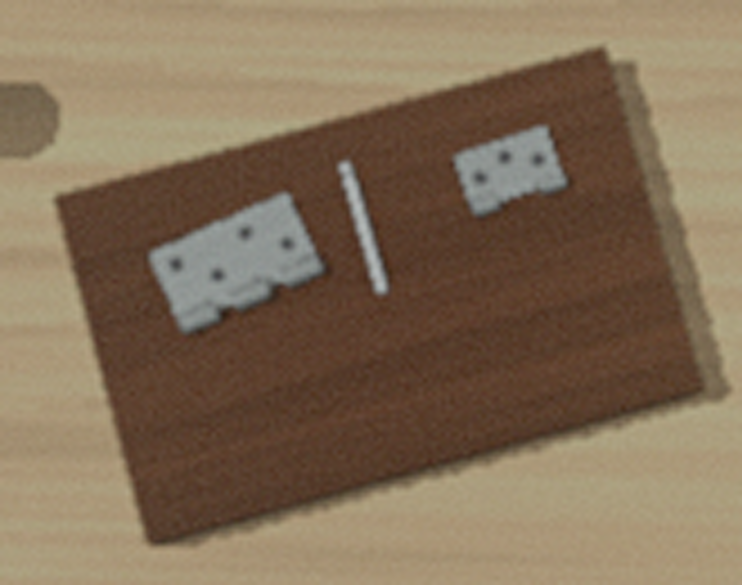

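View pics/c2.png

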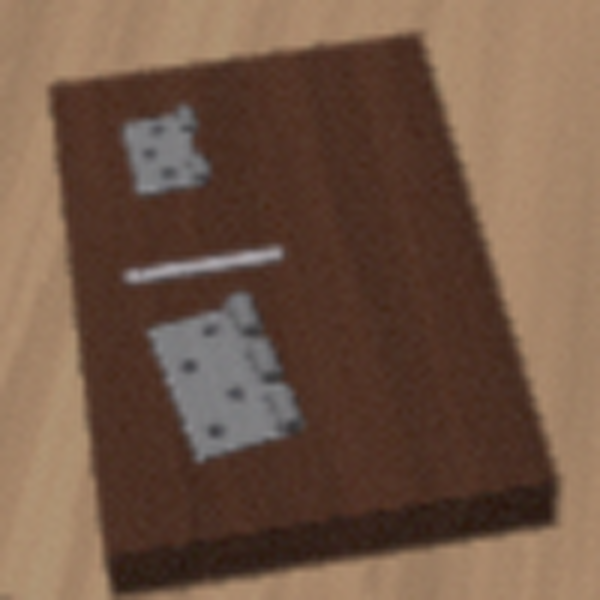

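Confirmed. The leaf with three knuckles is the left steel one, at top crop (235,260). The small one has two knuckles, and the pin lies between them. Next I'll triangulate the corners and fit poses.

```bash
cat > fit.py <<'E'
from h import *
from scipy.optimize import least_squares
def cv(p,s,o): return (np.array(p,float)+.5)/s-.5+np.array(o)
def fit(F,obs,x0,zfree=True):
    # obs: list (view, uv, local xyz)
    def res(x):
        R=np.array([[np.cos(x[2]),-np.sin(x[2])],[np.sin(x[2]),np.cos(x[2])]])
        out=[]
        for v,uv,l in obs:
            P=np.r_[R@np.array(l[:2])+x[:2],x[3]+l[2]]
            out.append(proj(F[v],P)[0]-uv)
        return np.ravel(out)
    s=least_squares(res,x0);return s.x,s.fun
E
python3 - <<'E'
from fit import *
import pickle
F=pickle.load(open("f0.pkl","rb"))
t=lambda *p:cv(p,4.5,(200,115)); s=lambda *p:cv(p,6,(205,190))
fs=[F["top"],F["side"]]
print("tri")
for n,a,b in [("FL",t(58,197),s(112,557)),("FR",t(605,47),s(52,85)),("NR",t(706,390),s(422,35)),("NL",t(150,543),s(556,485)),("leafFL",t(149,252),s(200,462)),("leafFR",t(290,192),s(150,328)),("pinF",t(345,165),s(125,276)),("pinN",t(382,292),s(283,252))]:
    print(n,tri(fs,[a,b]).round(4))
B=[]
for loc,a,b in [((.12,.19,0),t(58,197),s(112,557)),((.12,-.19,0),t(605,47),s(52,85)),((-.12,-.19,0),t(706,390),s(422,35)),((-.12,.19,0),t(150,543),s(556,485))]:
    B+=[("top",a,loc),("side",b,loc)]
x,f=fit(F,B,[.45,.05,.2,.04]);print("block",x.round(4),f.round(1))
L=[("top",t(149,252),(.03,.05,.004)),("side",s(200,462),(.03,.05,.004)),("top",t(290,192),(.03,-.05,.004)),("side",s(150,328),(.03,-.05,.004)),
("top",t(183,332),(-.03,.05,.005)),("top",t(325,272),(-.03,-.05,.005))]
y,f=fit(F,L,[.5,.1,.2,.04]);print("leaf",y.round(4),f.round(1))
c,sn=np.cos(x[2]),np.sin(x[2])
def inb(p): d=np.array(p)-x[:2];return np.array([c*d[0]+sn*d[1],-sn*d[0]+c*d[1]])
print("leaf in block",inb(y[:2]),y[2]-x[2])
e=y[:2]+.03*np.array([np.cos(y[2]),np.sin(y[2])]);print("edge",inb(e))
for a,b in [((345,165),(382,292))]: print("pin in block",inb(onz(F["top"],t(*a),.048)[:2]),inb(onz(F["top"],t(*b),.048)[:2]))
E
```

```text
tri
FL [0.5958 0.2523 0.0339]
FR [ 0.7037 -0.1089  0.039 ]
NR [ 0.4758 -0.1783  0.036 ]
NL [0.3692 0.1853 0.0326]
leafFL [0.5594 0.1903 0.0399]
leafFR [0.6019 0.0982 0.0426]
pinF [0.6213 0.0623 0.0461]
pinN [0.5354 0.0362 0.0464]
block [0.5366 0.0371 0.289  0.0343] [-0.3  0.1 -1.2  0.1  0.5  0.1 -0.5  0.5  0.2  0.5 -0.3  0.2  0.   0.7
  0.4 -0.4]
leaf [0.5544 0.1322 0.4319 0.0378] [ 0.   0.1 -1.  -0.5 -0.3  0.  -0.4  0.4  0.4  0.7 -0.1  0.5]
leaf in block [0.04414066 0.08611767] 0.14287123924652267
edge [0.073835   0.09038924]
pin in block [0.08725822 0.00028287] [-0.00045759 -0.00073232]
```

```bash
python3 -m pendant '{"grip":[75,75,75,75,75,75,75,75,75,75,75,75],"travel":[[39,-37,0],[68,-65,0],[97,-93,0],[126,-121,0],[155,-149,0],[184,-177,0],[213,-205,0],[242,-233,0],[271,-261,0],[300,-289,0],[329,-317,0],[358,-345,0]],"roll":[0,0,1,2,3,4,5,6,6,6,6,6]}' 20
```

```text
time_s: 1.1
position: [0.4092, -0.0514, 0.2313]
eef_rot: [[0.96, 0.281, -0.0], [0.281, -0.96, -0.0], [-0.0, 0.0, -1.0]]
force: [1.5, -1.7, 0.2]
opening: 0.706
```

```bash
python3 -m pendant '{"grip":[75,75,75,75,75,75,75,75,75,75,75,75],"travel":[[25,-28,0],[50,-56,0],[75,-84,10],[100,-112,30],[117,-134,50],[117,-134,80],[117,-134,110],[117,-134,140],[117,-134,160],[117,-134,160],[117,-134,160],[117,-134,160]],"roll":[0,0,0,0,0,0,0,0,0,0,0,0]}'
python3 - <<'E'
from h import *
import pickle
F={}
for n in("top","side"):
    f=r.grab_frame(n);F[n]=f
pickle.dump(F,open("f1.pkl","wb"))
a=F["side"]["frame"][170:310,200:360];cv2.imwrite("pics/s1.png",cv2.resize(a,None,fx=4,fy=4,interpolation=cv2.INTER_CUBIC))
a=F["top"]["frame"][115:245,200:365];cv2.imwrite("pics/t1.png",cv2.resize(a,None,fx=4.5,fy=4.5,interpolation=cv2.INTER_CUBIC))
s=r.read_state();print(s["position"],s["force"],s["opening"])
print(proj(F["side"],s["position"]))
E
```

```text
time_s: 2.1
position: [0.4843, 0.1079, 0.0725]
eef_rot: [[0.96, 0.281, 0.002], [0.281, -0.96, -0.0], [0.002, 0.0, -1.0]]
force: [0.2, 0.4, 0.4]
opening: 0.709
[0.48443925 0.10789885 0.07280608] [ 0.02861766  1.01058771 -1.31140144] 0.7077949877320793
[[263.30719652 242.02437333]]
```

View pics/s1.png

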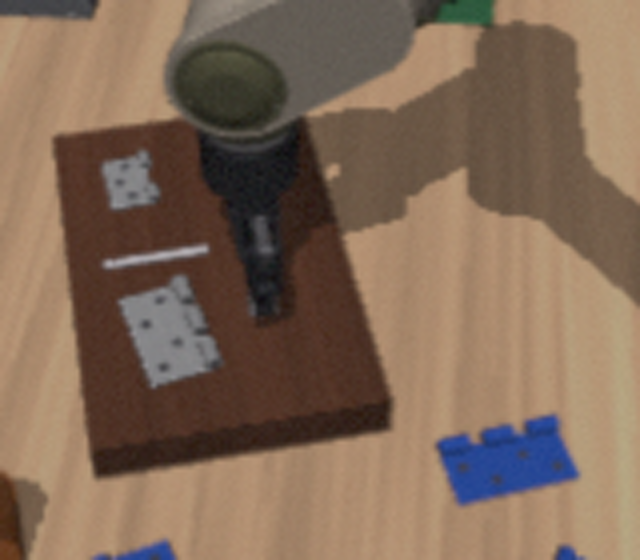

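View pics/t1.png

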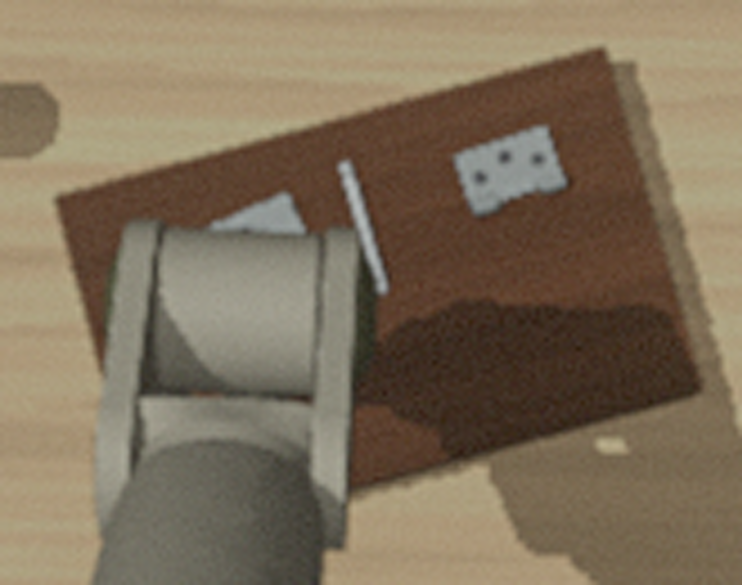

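The side view shows the left fingertip at crop (262,318), behind the knuckles at (200,340) and clear of them. I'll descend in small steps to find the block top by force.

```bash
python3 -m pendant '{"grip":[75,75,75,75],"travel":[[0,0,10],[0,0,20],[0,0,26],[0,0,26]],"roll":[0,0,0,0]}'
python3 -m pendant '{"grip":[75,75,75],"travel":[[0,0,2],[0,0,3],[0,0,3]],"roll":[0,0,0]}'
```

```text
time_s: 2.53
position: [0.4835, 0.1079, 0.0452]
eef_rot: [[0.96, 0.281, -0.0], [0.281, -0.96, 0.0], [-0.0, -0.0, -1.0]]
force: [0.0, 0.2, -0.1]
opening: 0.706
time_s: 2.78
position: [0.4838, 0.1079, 0.0427]
eef_rot: [[0.96, 0.281, 0.001], [0.281, -0.96, -0.0], [0.001, 0.0, -1.0]]
force: [0.2, -0.1, -0.4]
opening: 0.706
```

```bash
python3 -m pendant '{"grip":[75,75,75],"travel":[[0,0,1],[0,0,2],[0,0,2]],"roll":[0,0,0]}'
python3 -m pendant '{"grip":[75,75,75],"travel":[[0,0,1],[0,0,1],[0,0,1]],"roll":[0,0,0]}'
```

```text
time_s: 3.03
position: [0.4836, 0.1079, 0.0403]
eef_rot: [[0.96, 0.281, -0.0], [0.281, -0.96, -0.0], [-0.0, -0.0, -1.0]]
force: [-0.4, -0.6, 1.1]
opening: 0.707
time_s: 3.28
position: [0.4836, 0.1079, 0.0393]
eef_rot: [[0.96, 0.281, -0.0], [0.281, -0.96, 0.0], [-0.0, -0.0, -1.0]]
force: [0.1, 0.5, 0.4]
opening: 0.709
```

```bash
for i in 1; do python3 -m pendant '{"grip":[75,75,75],"travel":[[0,0,1],[0,0,2],[0,0,2]],"roll":[0,0,0]}'; done
python3 -m pendant '{"grip":[75,75,75],"travel":[[0,0,1],[0,0,1],[0,0,1]],"roll":[0,0,0]}'
```

```text
time_s: 3.53
position: [0.4835, 0.1079, 0.0371]
eef_rot: [[0.96, 0.281, -0.0], [0.281, -0.96, -0.0], [-0.0, -0.0, -1.0]]
force: [0.1, -0.5, 0.5]
opening: 0.703
time_s: 3.78
position: [0.4836, 0.1079, 0.0363]
eef_rot: [[0.96, 0.281, -0.0], [0.281, -0.96, 0.0], [-0.0, -0.0, -1.0]]
force: [0.1, 1.4, -0.6]
opening: 0.699
```

```bash
python3 -m pendant '{"grip":[75,75,75],"travel":[[0,0,1],[0,0,1],[0,0,1]],"roll":[0,0,0]}'
```

```text
time_s: 4.03
position: [0.4836, 0.1079, 0.0353]
eef_rot: [[0.96, 0.281, -0.0], [0.281, -0.96, -0.0], [-0.0, -0.0, -1.0]]
force: [-0.5, 0.4, -0.2]
opening: 0.706
```

```bash
python3 -m pendant '{"grip":[75,75,75],"travel":[[0,0,1],[0,0,1],[0,0,1]],"roll":[0,0,0]}';python3 -m pendant '{"grip":[75,75,75],"travel":[[0,0,1],[0,0,1],[0,0,1]],"roll":[0,0,0]}'
```

```text
time_s: 4.28
position: [0.4837, 0.1079, 0.0349]
eef_rot: [[0.96, 0.281, 0.001], [0.281, -0.96, -0.0], [0.001, 0.0, -1.0]]
force: [-1.8, -0.1, 7.8]
opening: 0.707
time_s: 4.53
position: [0.4838, 0.1079, 0.0348]
eef_rot: [[0.96, 0.281, 0.001], [0.281, -0.96, -0.0], [0.001, 0.0, -1.0]]
force: [-4.9, -0.5, 19.6]
opening: 0.707
```

```bash
python3 -m pendant '{"grip":[75,75,75],"travel":[[0,0,1],[0,0,1],[0,0,1]],"roll":[0,0,0]}'
python3 - <<'E'
from h import *
f=r.grab_frame("side")
a=f["frame"][190:290,205:305];cv2.imwrite("pics/s2.png",cv2.resize(a,None,fx=6,fy=6,interpolation=cv2.INTER_CUBIC))
E
```

```text
time_s: 4.78
position: [0.4838, 0.1079, 0.0347]
eef_rot: [[0.96, 0.281, 0.002], [0.281, -0.96, -0.0], [0.002, 0.001, -1.0]]
force: [-8.5, -1.6, 30.8]
opening: 0.705
```

View pics/s2.png

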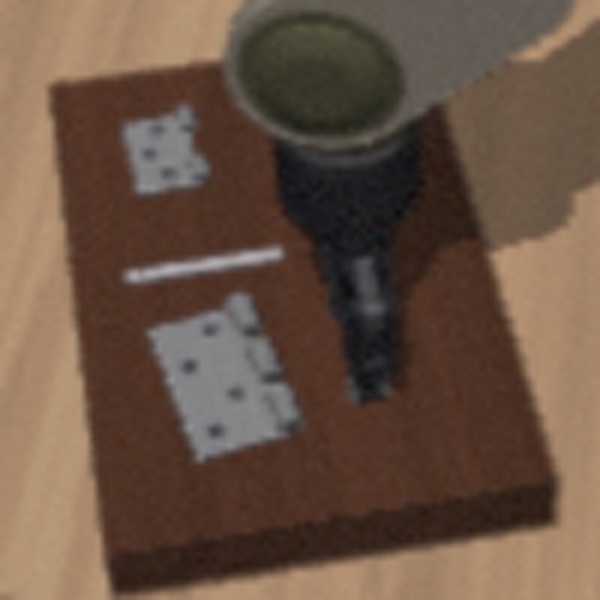

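Contact is at TCP z 0.035, so the tips sit about 5 mm behind the TCP. I'll raise about 3 mm clear of the block and push slowly.

```bash
python3 -m pendant '{"grip":[75,75,75,75,75,75,75,75,75,75,75,75],"travel":[[0,0,-4],[0,0,-6],[5,0,-6],[10,0,-6],[15,0,-6],[20,0,-6],[25,0,-6],[30,0,-6],[35,0,-6],[40,0,-6],[45,0,-6],[50,0,-6]],"roll":[0,0,0,0,0,0,0,0,0,0,0,0]}'
python3 - <<'E'
from h import *
f=r.grab_frame("side")
a=f["frame"][190:290,205:305];cv2.imwrite("pics/s3.png",cv2.resize(a,None,fx=6,fy=6,interpolation=cv2.INTER_CUBIC))
E
```

```text
time_s: 5.83
position: [0.5319, 0.1221, 0.0382]
eef_rot: [[0.96, 0.281, -0.0], [0.281, -0.96, -0.0], [-0.0, -0.0, -1.0]]
force: [-1.6, 0.3, -0.5]
opening: 0.708
```

View pics/s3.png

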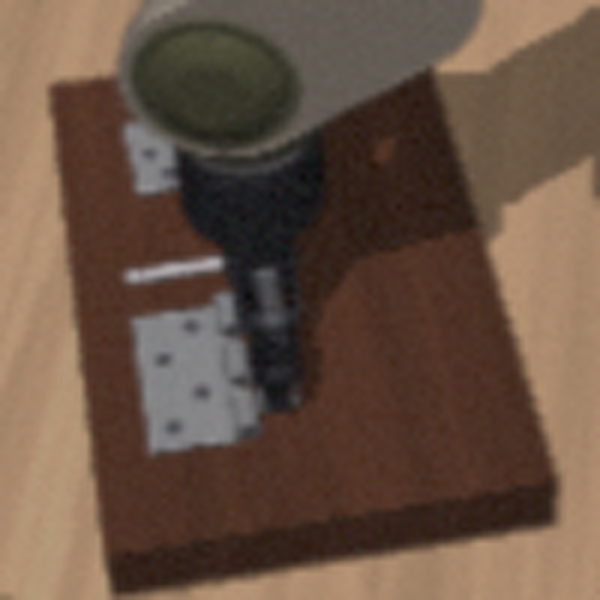

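The leaf has squared up: its front edge, crop (133,318) to (150,452), is parallel to the block edge. I'll carry on pushing.

```bash
python3 -m pendant '{"grip":[75,75,75,75,75,75,75,75,75,75,75,75],"travel":[[4,0,0],[8,0,0],[12,0,0],[16,0,0],[20,0,0],[24,0,0],[28,0,0],[32,0,0],[36,0,0],[40,0,0],[42,0,0],[42,0,0]],"roll":[0,0,0,0,0,0,0,0,0,0,0,0]}'
python3 - <<'E'
from h import *
f=r.grab_frame("side")
a=f["frame"][190:290,205:305];cv2.imwrite("pics/s4.png",cv2.resize(a,None,fx=6,fy=6,interpolation=cv2.INTER_CUBIC))
f=r.grab_frame("top")
a=f["frame"][115:245,200:365];cv2.imwrite("pics/t4.png",cv2.resize(a,None,fx=4.5,fy=4.5,interpolation=cv2.INTER_CUBIC))
E
```

```text
time_s: 6.88
position: [0.5726, 0.134, 0.0383]
eef_rot: [[0.96, 0.281, 0.001], [0.281, -0.96, 0.0], [0.001, 0.0, -1.0]]
force: [-0.2, 0.3, 0.2]
opening: 0.704
```

View pics/s4.png

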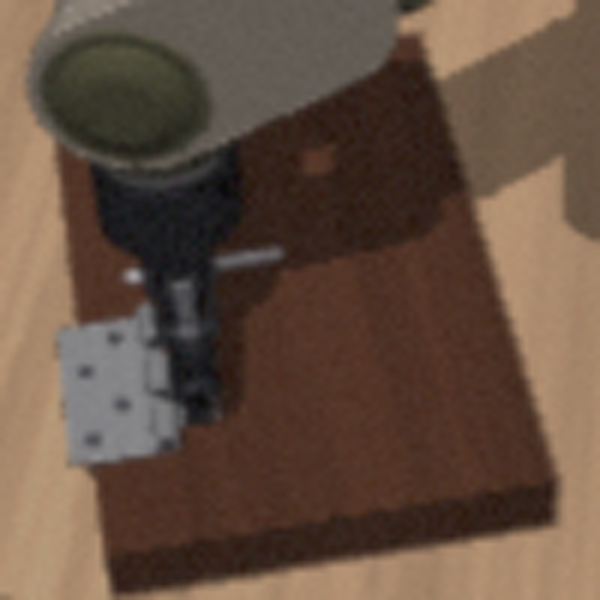

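View pics/t4.png

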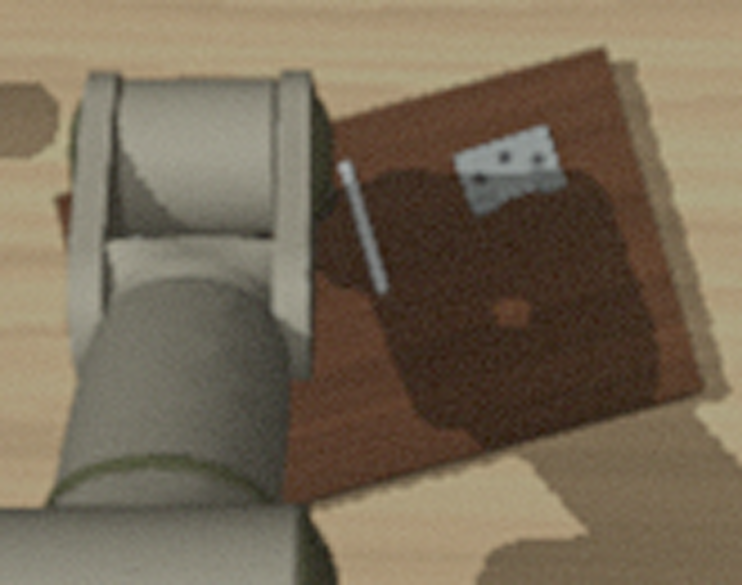

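```bash
cat > ov.py <<'E'
from fit import *
import pickle
F=pickle.load(open("f0.pkl","rb"))
s=lambda p:cv(p,6,(205,190));t=lambda p:cv(p,4.5,(200,115))
def ov(f,g,corn,edge):
    A,B=[onz(f,g(p),.040)[:2] for p in edge]   # left, right corner of far edge
    d=(A-B)/np.linalg.norm(A-B);n=np.array([d[1],-d[0]])
    P=[onz(f,g(p),.044)[:2] for p in corn]
    print("edge len",np.linalg.norm(A-B),"overhang L,R",[(p-A)@n for p in P],"y from mid",[(p-(A+B)/2)@d for p in P])
E
python3 - <<'E'
from ov import *
ov(F["side"],s,[(69,465),(58,328)],[(112,557),(52,85)])
x=[.5366,.0371,.289]
d=np.array([.5726,.134])-x[:2];print(np.cos(x[2])*d[0]+np.sin(x[2])*d[1]+.011+.06-.12)
E
```

```text
edge len 0.3808372457918994 overhang L,R [np.float64(0.016077853676409588), np.float64(0.013422551657218578)] y from mid [np.float64(0.12775603011111705), np.float64(0.02621089278540429)]
0.013122959490669717
```

```bash
python3 -m pendant '{"grip":[75,75,75,75,75,75],"travel":[[3,0,0],[6,0,0],[8,0,0],[10,0,0],[10.5,0,0],[10.5,0,0]],"roll":[0,0,0,0,0,0]}'
python3 -m pendant '{"grip":[75,75,75,75,75,75,75,75,75,75,75,75],"travel":[[-5,0,0],[-15,0,0],[-25,0,0],[-30,0,-10],[-30,0,-35],[-40,0,-65],[-70,0,-95],[-100,0,-120],[-130,0,-140],[-160,0,-150],[-190,0,-150],[-190,0,-150]],"roll":[0,0,0,0,0,0,0,0,0,0,0,0]}'
python3 - <<'E'
from h import *
f=r.grab_frame("side")
a=f["frame"][190:290,205:305];cv2.imwrite("pics/s5.png",cv2.resize(a,None,fx=6,fy=6,interpolation=cv2.INTER_CUBIC))
f=r.grab_frame("top")
a=f["frame"][115:245,200:365];cv2.imwrite("pics/t5.png",cv2.resize(a,None,fx=4.5,fy=4.5,interpolation=cv2.INTER_CUBIC))
E
```

```text
time_s: 7.48
position: [0.5822, 0.1368, 0.0384]
eef_rot: [[0.96, 0.281, 0.0], [0.281, -0.96, 0.0], [0.0, 0.0, -1.0]]
force: [-1.9, 0.6, 1.7]
opening: 0.704
time_s: 8.48
position: [0.3956, 0.083, 0.1896]
eef_rot: [[0.96, 0.281, 0.0], [0.281, -0.96, -0.0], [0.0, 0.0, -1.0]]
force: [0.7, 0.5, 0.3]
opening: 0.701
```

View pics/s5.png

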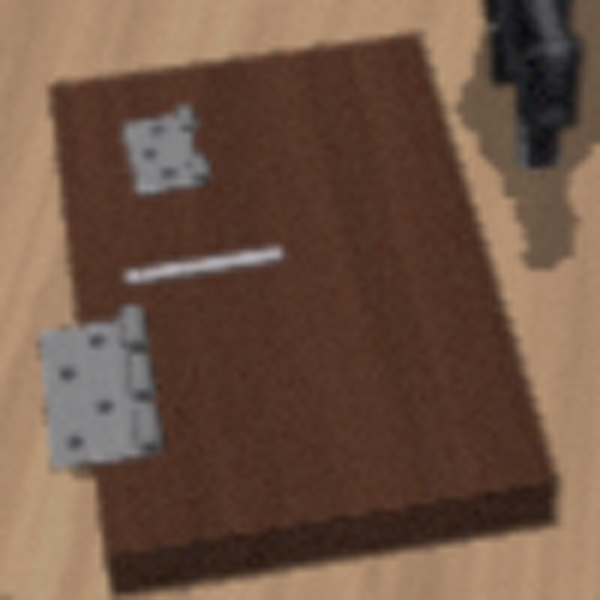

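View pics/t5.png

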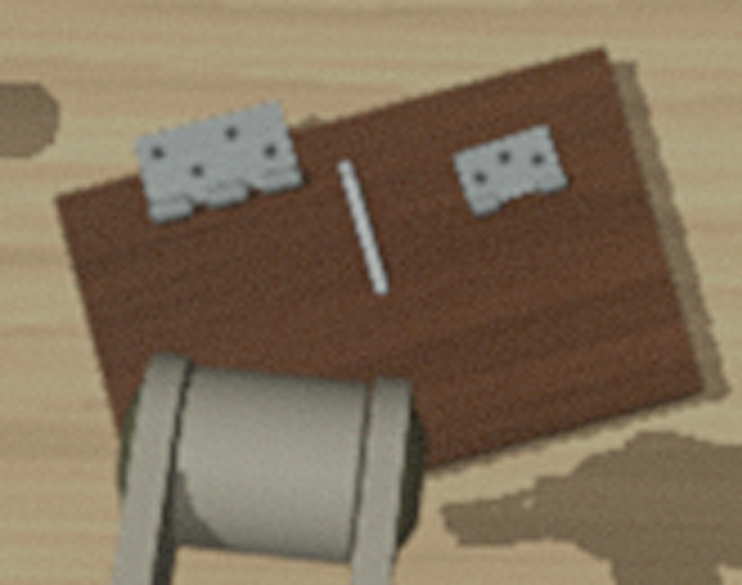

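```bash
python3 - <<'E'
from ov import *
ov(F["side"],s,[(51,470),(39,331)],[(112,557),(52,85)])
ov(F["top"],t,[(136,138),(279,102)],[(58,197),(605,47)])
d=np.array([.5822,.1368])-[.5366,.0371];print(np.cos(.289)*d[0]+np.sin(.289)*d[1]+.071-.12)
L=[("top",t((136,138)),(.03,.05,.004)),("side",s((51,470)),(.03,.05,.004)),("top",t((279,102)),(.03,-.05,.004)),("side",s((39,331)),(.03,-.05,.004)),
("top",t((156,221)),(-.03,.05,.005)),("top",t((301,184)),(-.03,-.05,.005))]
y,f=fit(F,L,[.6,.1,.28,.04]);print("leaf",y.round(4),f.round(1))
e=y[:2]+.03*np.array([np.cos(y[2]),np.sin(y[2])])-[.5366,.0371];print("overhang",np.cos(.289)*e[0]+np.sin(.289)*e[1]-.12, "yaw diff",y[2]-.289)
E
```

```text
edge len 0.3808372457918994 overhang L,R [np.float64(0.025767052308261103), np.float64(0.024123515651987643)] y from mid [np.float64(0.12920536643341854), np.float64(0.02625214683254581)]
edge len 0.3760023833120213 overhang L,R [np.float64(0.023429617189715594), np.float64(0.021472312735272635)] y from mid [np.float64(0.12792268089122352), np.float64(0.0305989670131012)]
0.02312282398448115
leaf [0.6219 0.1462 0.2731 0.0373] [-0.5 -0.1 -0.5 -0.3  0.3 -0.4 -0.2  0.4 -0.1  0.7  0.4  0.5]
overhang 0.022813117812324313 yaw diff -0.015863127626715823
```

Estimates run from 22.5 to 25 mm. I'll do one subpixel check using profiles averaged across the edges.

```bash
python3 - <<'E'
from h import *
x0,y0,a=.5366,.0371,.289
c,s=np.cos(a),np.sin(a)
def prof(f,ys,z,xs):
    I=f["frame"].astype(np.float32)
    out=[]
    for y in ys:
        P=np.c_[x0+c*xs-s*y,y0+s*xs+c*y,np.full(len(xs),z)]
        q=proj(f,P).astype(np.float32)
        out.append(cv2.remap(I,q[:,:1].copy(),q[:,1:].copy(),cv2.INTER_LINEAR)[:,0])
    return np.array(out)
def cross(p,xs):  # 1D channel profile: max gradient half-level
    lo,hi=np.median(p[:12]),np.median(p[-12:]);m=(lo+hi)/2
    k=np.where(np.diff(np.sign(p-m)))[0]; return [round(float(xs[i]+(m-p[i])/(p[i+1]-p[i])*(xs[1]-xs[0])),4) for i in k]
for n in("top","side"):
    f=r.grab_frame(n)
    xs=np.arange(.10,.1405,.0005)
    for lab,ys in(("edge R",np.arange(-.17,-.05,.004)),("edge Rmid",np.arange(-.05,.02,.004)),("edge L",np.arange(.14,.18,.004))):
        p=prof(f,ys,.04,xs).mean(0);print(n,lab,cross(p[:,2],xs))
    xs=np.arange(.125,.1655,.0005)
    for lab,ys in(("leaf R",np.arange(.036,.07,.003)),("leaf L",np.arange(.086,.122,.003))):
        p=prof(f,ys,.044,xs).mean(0);print(n,lab,[cross(p[:,k],xs) for k in (0,2)], cross(p[:,2]-p[:,0],xs))
E
```

```text
top edge R [0.1206]
top edge Rmid [0.1207]
top edge L [0.12]
top leaf R [[0.1433], [0.1405]] [0.1422]
top leaf L [[0.1451], [0.1414]] [0.1428]
side edge R [0.1203]
side edge Rmid [0.1203]
side edge L [0.1207]
side leaf R [[0.1415], [0.1423]] [0.1418]
side leaf L [[0.1442], [0.1408]] [0.142]
```

The subpixel profiles give about 22 mm and parallel. That is inside the band but on the low side, so I'll nudge about 2.5 mm more along the same path to centre it.

```bash
python3 -m pendant '{"grip":[75,75,75,75,75,75,75,75,75,75,75,75],"travel":[[35,0,0],[70,0,0],[105,0,20],[135,0,45],[150,0,75],[150,0,105],[150,0,130],[150,0,145],[150,0,150],[150,0,150],[160,0,150],[170,0,150]],"roll":[0,0,0,0,0,0,0,0,0,0,0,0]}'
python3 -m pendant '{"grip":[75,75,75,75,75,75,75,75],"travel":[[8,0,0],[14,0,0],[17,0,0],[19,0,0],[21,0,0],[22,0,0],[22.5,0,0],[22.5,0,0]],"roll":[0,0,0,0,0,0,0,0]}'
python3 -m pendant '{"grip":[75,75,75,75,75,75,75,75,75,75,75,75],"travel":[[-5,0,0],[-15,0,0],[-25,0,0],[-30,0,-10],[-30,0,-35],[-40,0,-65],[-70,0,-95],[-100,0,-120],[-130,0,-140],[-160,0,-150],[-190,0,-150],[-190,0,-150]],"roll":[0,0,0,0,0,0,0,0,0,0,0,0]}'
python3 - <<'E'
from h import *
x0,y0,a=.5366,.0371,.289
c,s=np.cos(a),np.sin(a)
def prof(f,ys,z,xs):
    I=f["frame"].astype(np.float32);out=[]
    for y in ys:
        q=proj(f,np.c_[x0+c*xs-s*y,y0+s*xs+c*y,np.full(len(xs),z)]).astype(np.float32)
        out.append(cv2.remap(I,q[:,:1].copy(),q[:,1:].copy(),cv2.INTER_LINEAR)[:,0])
    return np.array(out)
def cross(p,xs):
    m=(np.median(p[:12])+np.median(p[-12:]))/2
    k=np.where(np.diff(np.sign(p-m)))[0]; return [round(float(xs[i]+(m-p[i])/(p[i+1]-p[i])*(xs[1]-xs[0])),4) for i in k]
for n in("top","side"):
    f=r.grab_frame(n);cv2.imwrite(f"pics/{n}9.png",f["frame"])
    xs=np.arange(.128,.1685,.0005)
    for lab,ys in(("leaf R",np.arange(.036,.07,.003)),("leaf L",np.arange(.086,.122,.003))):
        p=prof(f,ys,.044,xs).mean(0);print(n,lab,[cross(p[:,k],xs) for k in (0,2)], cross(p[:,2]-p[:,0],xs))
a=f["frame"][190:290,205:305];cv2.imwrite("pics/s9.png",cv2.resize(a,None,fx=6,fy=6,interpolation=cv2.INTER_CUBIC))
E
```

```text
time_s: 9.68
position: [0.5639, 0.1314, 0.0395]
eef_rot: [[0.96, 0.281, 0.002], [0.281, -0.96, 0.0], [0.002, 0.0, -1.0]]
force: [0.2, 0.0, 1.3]
opening: 0.709
time_s: 10.35
position: [0.5839, 0.1374, 0.0384]
eef_rot: [[0.96, 0.281, -0.001], [0.281, -0.96, -0.0], [-0.001, -0.0, -1.0]]
force: [-4.8, -1.3, 4.0]
opening: 0.706
time_s: 11.35
position: [0.398, 0.0836, 0.1895]
eef_rot: [[0.96, 0.281, 0.001], [0.281, -0.96, -0.0], [0.0, 0.0, -1.0]]
force: [-0.0, 0.1, -0.1]
opening: 0.707
top leaf R [[0.1448], [0.1427]] [0.1438]
top leaf L [[0.1476], [0.1425]] [0.1446]
side leaf R [[0.1436], [0.1437]] [0.1436]
side leaf L [[0.146], [0.142]] [0.1437]
```

View pics/s9.png

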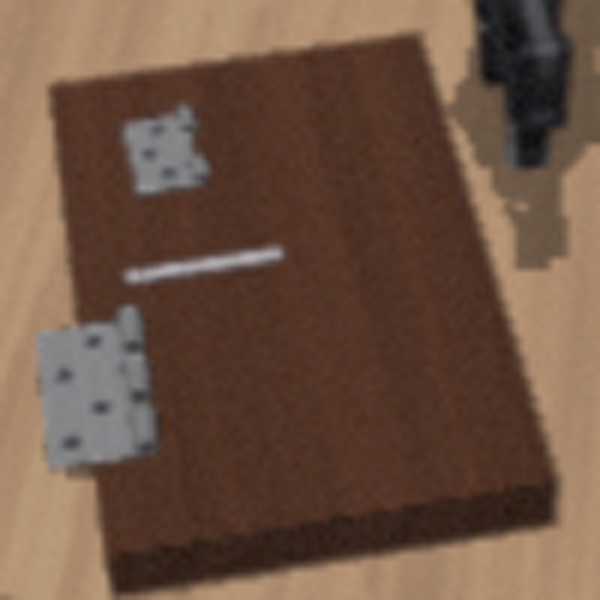

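View pics/top9.png

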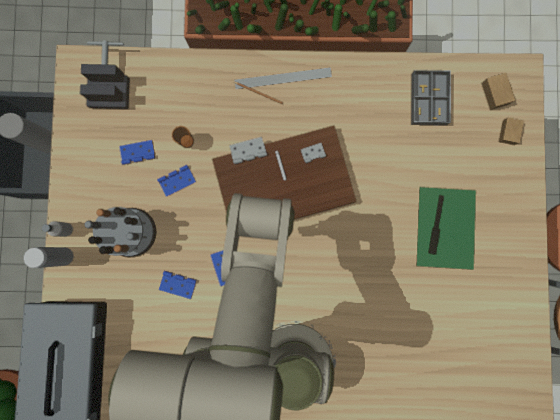

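The overhang is now about 23.5 mm, or about 25 mm by the corner picks. The leaf is flat and parallel to the edge, the pin (crop 205,265), small leaf (165,150), file and glass look unmoved, and the hand is clear. I'm handing in.

```bash
python3 -c "
from station import r
s=r.read_state();print(s['time_s'],s['force']);r.hand_in()"
```

```text
11.45 [ 1.14134646 -1.14919286 -0.27871449]
the job is handed in; nothing more can be done
```

I pushed the three-knuckle leaf across the block with both fingertips on its outer knuckles until its plain edge stood about 24 mm past the far edge. I then backed the hand off clear and handed in at 11.45 s.

- **Overhang:** the final edge profiles gave 23 to 24 mm in both views. Before the last nudge (about 2 mm), my estimates disagreed, ranging from 22 to 25 mm. All of them are within the 19 to 31 mm band.
- **Angle:** parallel to the block's edge within about 0.02 rad. I measured this before the last nudge, and the final profiles agree.
- **Everything else:** the last pictures show the leaf lying flat. The small leaf, pin, file, glass and carousel look unmoved; I checked these by eye only.
- **Block height:** it triangulated at 33 to 39 mm rather than the stated 40 mm. The fingertips touched it with the TCP at 35 mm. That would mean the tips sat about 5 mm behind the TCP if the block is 40 mm high. I used the stated 40 mm in the overhang calculation.

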